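Lay a resin pen in the V-rests and run it under the curing lamp

TASK

With the sled still out in the open, lay the blue pen lengthwise across its two yellow V-shaped rests so that the round barrel sits level in both, and let go of it. Then slide the sled all the way in under the white lamp until it stops, with the pen still lying in the rests. Leave the orange pen, the black bottle and the green dropper bottle where they are.

Things in the scene. Friction and masses are not known exactly. Their poses are not given: they have to be found in the camera images.
- blue_pen: The blue pen to be cured, 150 mm long: a round blue barrel 14 mm in diameter for the middle 110 mm, and at each end a dark grey hexagonal cap 20 mm long, 18 mm across its flats. Origin at the middle of its axis, x along the pen; both ends are alike. It starts lying on the table on flats of its caps, axis 9 mm above the table. 50 g.
- orange_pen: A pen of the same shape and size but with an orange barrel, lying on the table; not to be disturbed. Origin mid-axis, x along the pen.
- station: Fixed curing station: a flat aluminium track with a white lamp, an arched tunnel, over its far end. Origin on the table under the middle of the fully-out sled; y is the way the sled slides in. The lamp is 220 mm wide (x), spans y = 125 to 255 mm and is 98 mm high; its opening is 204 mm wide, 55 mm high at the sides, 89 mm in the middle.
- sled (a joint): How far the grey sled has been slid in, in m: 0 fully out, 0.19 fully in against its stop, under the lamp. It starts within 0.03 of fully out, stays where it is left and takes a few newtons to push.
- seat (a point): Where the middle of a properly laid pen's axis lies on the sled, 46 mm above the table; x along the laid pen, y the way the sled slides in, z up. Yellow V-rests, 14 mm thick along x, stand at x = -40 and +40 mm. The pen's end caps lie outside them, with 8 mm of play each way. The grey platform (170 by 70 mm) has its top 33 mm below this point.
- rest (a point): Bottom of the V of the rest at x = -40 mm from the seat (the other is alike): 36 mm above the table, sides rising at 45 degrees to edges 17 mm higher and 34 mm apart; the arms reach 23 mm out in y. Axes as those of the seat.
- knob (a point): Point on the axis of the sled's black upright knob, 12 mm below its top and 66 mm above the table; a round post 24 mm in diameter, 130 mm from the seat point on the side away from the lamp. With the sled fully in it is still 65 mm outside the lamp's mouth. Axes as those of the seat.
- resin_bottle: Black bottle, 54 mm in diameter, 130 mm high, standing loose behind the sled; origin at the centre of its underside.
- dropper: Small green dropper bottle, 28 mm in diameter, 60 mm high, standing loose in front of the robot; origin at the centre of its underside.

How it is judged (in metres and radians):
On the way:
1. the blue pen lies level in both V-rests, let go, while the sled is still out in the open (joint under 0.06) (x of blue_pen in the frame of seat between -0.01 and 0.01 m and y of blue_pen in the frame of seat between -0.004 and 0.004 m and z of blue_pen in the frame of seat between -0.003 and 0.003 m and angle between the x axis of blue_pen and the x axis of seat, either way round below 0.04 rad and contact force between the fingers and blue_pen below 0.05 N and linear speed of blue_pen below 0.02 m/s and value of joint sled below 0.06 m), for 0.2 s.
At the end, for the whole second after the job is handed in: The sled is at rest within 8 mm of fully in, and the blue pen, let go and at rest, lies in both V-rests: its middle within 10 mm along the pen, 4 mm across and 3 mm in height of the seat point, its axis within 0.04 rad of the seat's x axis (x of blue_pen in the frame of seat between -0.01 and 0.01 m and y of blue_pen in the frame of seat between -0.004 and 0.004 m and z of blue_pen in the frame of seat between -0.003 and 0.003 m and angle between the x axis of blue_pen and the x axis of seat, either way round below 0.04 rad and contact force between the fingers and blue_pen below 0.05 N and linear speed of blue_pen below 0.02 m/s and value of joint sled above 0.182 m and velocity of joint sled between -0.01 and 0.01 m/s); the robot touches nothing.
It fails at once if the orange pen is moved more than 30 mm (distance of orange_pen from where it was at the start of the episode above 0.03 m).
It fails at once if the black bottle is moved more than 30 mm (distance of resin_bottle from where it was at the start of the episode above 0.03 m).
It fails at once if the green dropper bottle is moved more than 30 mm (distance of dropper from where it was at the start of the episode above 0.03 m).
It fails at once if a bottle is tipped (angle between any of resin_bottle, dropper's own z axis and vertical above 0.5 rad).
It also fails if it takes over 61 s, if anything falls off the work surface, if the arm or the gripper's body presses on something with over 40 N, if the wrist force passes 120 N, or if a joint passes its speed limit or range.

ROBOT

A 7-joint arm with a two-finger parallel gripper is mounted at the origin on the work surface. World frame = base frame: x ahead of the robot, y to its left, z up, the work surface at z = 0. Lengths are in m, angles in degrees, forces in N, time in s.
With the tool pointing down it reaches from about 0.425 to 0.95 m from the base axis. Payload 4.7 kg.
Tool frame: the origin (TCP) lies at the very end of the fingers, on their centre line; the grasp point (between the pads) lies 19 mm behind it; z points along the fingers, y is the line along which they close (so a half turn about z gives the same grasp; the last joint's range is limited). The gripper opens to 85 mm and grips with 20 to 120 N. Pads are 22 mm wide; open, the fingers measure 114 mm over their backs; the gripper's body (76 mm by 85 mm) begins 54 mm behind the grasp point. The pads swing forward as they close: fully open they stand 13 mm farther back than shut.
Start: joints at [62.114, 26.849, -2.785, 87.806, 1.381, 65.374, -4.715], TCP at [0.298, -0.605, 0.231] pointing down, gripper open.
Joint ranges: [-148.3, 148.3], [-19.14, 114.17], [-79.39, 73.82], [5.75, 140.21], [-59.74, 239.74], [12.07, 113.84], [-152.46, 152.46]. Speed limits (degrees/s): [147.25, 147.25, 180, 180, 180, 180, 180].

INTERFACE

Orientations are given as [roll, pitch, yaw] about the fixed x, y, z axes, in that order (R = Rz(yaw) Ry(pitch) Rx(roll)).
In Python, from workcell import sensors, viewer, ctrl gives the robot as it stands.
- The arm moves only by the tool arm_command, never from a script. Its argument "motion" is a list of rows, each a list of 7 numbers: the shift along the tool's x, y, z in m, then the turn, a rotation vector about the tool's x, y, z in rad, then the opening, from 0 (shut) to 1 (fully open). A call has 1 to 12 rows; each row is the pose to reach, as a shift and turn from the pose commanded when the call began, along the tool's axes at that moment; what a row does not reach only later rows make up. A row lasts 1/10 s, in which the tool goes at most 50 mm and 8.59 degrees, less where a joint would pass 70% of its speed; a pose out of reach is approached as far as the arm can. A call with a gripper value outside its range is refused whole. The fingers move at their own pace and stop on an object; "force" is the grip in N (left out, the last holds). Time passes only in rows, so rows that repeat a pose let the fingers close. It gives the time, the measured TCP pose, the force, the opening and the grip force at its end, in the units of the state.
- sensors.get_obs(): the state, without advancing time (a new reading comes with each control period).
- viewer.snapshot(name): name is "side" or "top" or "wrist"; returns a dict with "pixels" (420x560x3 uint8, red, green, blue), "range_z" (420x560 float32, m along the optical axis (not along the pixel's ray), 0 where there is no reading), "fx", "fy", "cx", "cy" (pixels), "R" (3x3) and "t" (3): a world point X has camera coordinates R X + t; the wrist camera has in their place "mount" (4x4, takes a point from camera to tool coordinates, whose origin is the TCP and whose axes are the flange's). Camera axes: x right, y down, z forward; pixel columns grow to the right and rows downward; lengths in m; the calibration is good to about 2 mm. A picture is of the moment at which its call begins: read the wrist's pose just before it.
- ctrl.job_done(): hands the job in; it is judged then, once.
The state is a dict: "t": time; "qpos": joint angles; "joint_vel": joint speeds; "effort": joint torques, N m; "ee_pos": TCP position; "tcp_rot": TCP orientation; "ft_force": force on the tool from outside, world axes, zero at the start; "ft_torque": the same for the moment, N m; "opening": finger opening in m; "finger_force": force on a finger pad.
Only numpy, scipy, OpenCV 4.12 (cv2) and the standard library are available. Lean on these libraries where they do the work, as an engineer would, in place of code of your own. Each camera call takes 0.05 s, during which the arm holds its last target. There are 200 camera calls.

## Working session

There is one attempt and no reset: what is moved stays moved. The work goes in short steps, Python scripts to look and compute and a tool call to move; the robot and the scene stay as the last step left them, time stands still between calls to the robot, and variables do not carry over. Pictures are saved under pics/ and viewed, at most 10 in all, crops included, and the job is handed in when it is done.

Besides the shell and the picture viewer there is one more tool, called by a JSON object that holds its "op" and its "data", one argument or row to a line. arm_command: Moves the arm, as the interface text tells. Its arguments: {"type":"object","properties":{"motion":{"type":"array","items":{"type":"array","items":{"type":"number"}}},"force":{"type":"number"}},"required":["motion"]}

```bash
mkdir -p pics; ls; python3 - <<'E'
from workcell import sensors, viewer
import cv2, numpy as np, pickle
o=sensors.get_obs();print({k:np.round(v,3).tolist() for k,v in o.items()})
ims=[]
for n in("top","side"):
    s=viewer.snapshot(n);pickle.dump(s,open(f'{n}.pkl','wb'));cv2.imwrite(f'pics/{n}0.png',s['pixels'][:,:,::-1])
    print(n,s['fx'],s['cx'],s['cy'],s['R'].round(3).tolist(),s['t'].round(3).tolist(), (-s['R'].T@s['t']).round(3))
E
```

```text
pics
{'t': 0.0, 'qpos': [62.115, 26.898, -2.786, 87.875, 1.381, 65.373, -4.717], 'joint_vel': [0.017, -0.059, -0.053, 0.0, -0.014, 0.046, -0.082], 'effort': [0.0, -51.031, -0.047, -23.771, 0.011, 0.008, 0.0], 'ee_pos': [0.298, -0.605, 0.23], 'tcp_rot': [-179.887, 0.003, 26.231], 'ft_force': [-0.163, 0.388, 1.057], 'ft_torque': [-0.002, -0.017, 0.022], 'finger_force': 0.0, 'opening': 0.085}
top 473.81722124569427 278.7081739425102 209.86548114803153 [[0.021, -0.999, 0.04], [-0.987, -0.027, -0.158], [0.158, -0.036, -0.987]] [-0.103, 0.554, 0.682] [ 0.441 -0.064  0.765]
side 408.4304213130113 279.6054516417478 202.6709329748468 [[0.791, -0.611, -0.014], [-0.413, -0.518, -0.749], [0.451, 0.598, -0.663]] [-0.496, 0.254, 0.551] [ 0.25  -0.501  0.549]
```

View pics/top0.png

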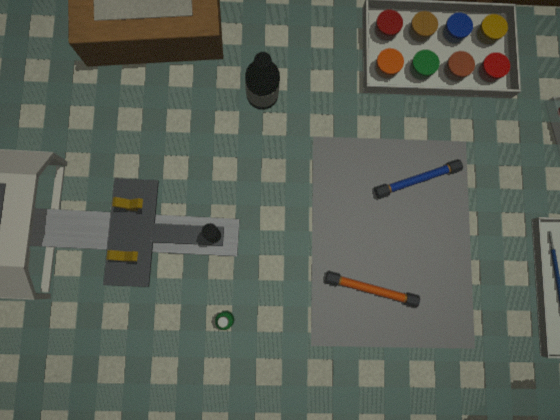

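View pics/side0.png

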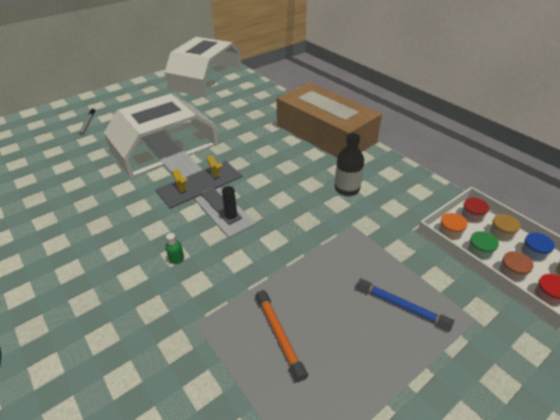

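The top view shows the blue pen from (382,191) to (455,166), the orange pen near (372,289) and the dropper at (224,321). It also shows the yellow rests at (127,203) and (122,257), the knob at (210,233) and the bottle at (263,85). The side view agrees.

```bash
cat > h.py <<'E'
import numpy as np, cv2
from scipy.spatial.transform import Rotation as Ro
def pose(s,obs=None):
    "camera->world R,t"
    if 'mount' in s:
        M=np.eye(4);M[:3,:3]=Ro.from_euler('xyz',obs['tcp_rot'],degrees=True).as_matrix();M[:3,3]=obs['ee_pos'];M=M@s['mount'];return M[:3,:3],M[:3,3]
    return s['R'].T,-s['R'].T@s['t']
def rays(s,uv): uv=np.atleast_2d(uv).astype(float);return np.c_[(uv[:,0]-s['cx'])/s['fx'],(uv[:,1]-s['cy'])/s['fy'],np.ones(len(uv))]
def plane(s,uv,z,obs=None):
    R,t=pose(s,obs);d=rays(s,uv)@R.T;return t+d*((z-t[2])/d[:,2])[:,None]
def cloud(s,mask,obs=None):
    R,t=pose(s,obs);v,u=np.nonzero(mask);z=s['range_z'][v,u];k=z>0;return t+(rays(s,np.c_[u,v][k])*z[k,None])@R.T
def hsv(s,lo,hi): return cv2.inRange(cv2.cvtColor(s['pixels'],cv2.COLOR_RGB2HSV),np.array(lo),np.array(hi))
def blobs(m,amin=30):
    n,l,st,c=cv2.connectedComponentsWithStats(m);return [(l==i,st[i],c[i]) for i in range(1,n) if st[i,4]>=amin]
E
python3 - <<'E'
import pickle
from h import *
for n in('top','side'):
    s=pickle.load(open(n+'.pkl','rb'))
    for col,lo,hi,z in(('blue',(105,120,40),(130,255,255),.009),('yellow',(20,150,60),(32,255,255),.045),('orange',(5,150,80),(18,255,255),.009),('green',(50,130,20),(80,255,255),.04)):
        for m,st,c in blobs(hsv(s,lo,hi),25):
            P=cloud(s,m); 
            r=cv2.minAreaRect(plane(s,np.argwhere(m)[:,::-1],z)[:,:2].astype(np.float32))
            print(n,col,c.round(),st[4],'plane',np.round(r[0],4),np.round(r[1],3),round(r[2],1),'cloud',np.median(P,0).round(4),P.min(0).round(3),P.max(0).round(3))
    print('table z', np.median(cloud(s,hsv(s,(0,0,90),(180,25,140)))[:,2]).round(4))
    W=np.zeros((420,560),bool)
    (W.__setitem__((slice(215,255),slice(190,228)),True) if n=='top' else W.__setitem__((slice(180,222),slice(218,240)),True))
    P=cloud(s,W);Q=P[P[:,2]>.068];print('knob',len(Q),Q.mean(0).round(4),Q.min(0).round(3),Q.max(0).round(3))
E
```

```text
top blue [459.  25.] 501 plane [ 0.8987 -0.401 ] [0.045 0.045] 2.5 cloud [ 0.8836 -0.3898  0.0339] [ 0.863 -0.412  0.028] [ 0.907 -0.368  0.038]
top blue [419. 178.] 427 plane [ 0.6222 -0.3229] [0.012 0.102] 20.4 cloud [ 0.62   -0.3201  0.0164] [ 0.599 -0.369  0.01 ] [ 0.643 -0.273  0.02 ]
top blue [556. 270.] 113 plane [ 0.4728 -0.5436] [0.071 0.005] 5.7 cloud [ 0.474  -0.5416  0.0116] [ 0.437 -0.546  0.008] [ 0.508 -0.536  0.015]
top yellow [494.  26.] 509 plane [ 0.8773 -0.444 ] [0.042 0.044] 43.0 cloud [ 0.8844 -0.4501  0.0339] [ 0.862 -0.486  0.006] [ 0.912 -0.427  0.038]
top yellow [127. 203.] 266 plane [0.5606 0.1414] [0.044 0.016] 86.9 cloud [0.5605 0.1433 0.0477] [0.554 0.118 0.03 ] [0.568 0.161 0.057]
top yellow [122. 255.] 273 plane [0.4811 0.1435] [0.044 0.014] 88.7 cloud [0.4807 0.145  0.0477] [0.474 0.12  0.013] [0.488 0.164 0.056]
top orange [428.  25.] 38 plane [ 0.8948 -0.346 ] [0.013 0.025] 29.7 cloud [ 0.8805 -0.3374  0.0344] [ 0.873 -0.347  0.032] [ 0.889 -0.325  0.036]
top orange [390.  61.] 525 plane [ 0.8264 -0.277 ] [0.044 0.045] 2.3 cloud [ 0.8138 -0.2701  0.
[... 1275 characters left out ...]
.488 0.159 0.053]
side orange [454. 222.] 362 plane [ 0.8386 -0.2617] [0.049 0.043] 35.8 cloud [ 0.8129 -0.2721  0.0323] [ 0.792 -0.292  0.008] [ 0.866 -0.249  0.035]
side orange [279. 333.] 547 plane [ 0.4412 -0.2367] [0.108 0.012] 76.1 cloud [ 0.4382 -0.2441  0.0147] [ 0.422 -0.292  0.008] [ 0.457 -0.188  0.018]
side green [484. 241.] 343 plane [ 0.8052 -0.3333] [0.041 0.038] 30.8 cloud [ 0.8133 -0.3318  0.0325] [ 0.793 -0.351  0.029] [ 0.835 -0.311  0.035]
side green [175. 253.] 232 plane [ 0.3831 -0.0326] [0.045 0.023] 75.4 cloud [ 0.3856 -0.0218  0.029 ] [ 0.376 -0.026  0.005] [ 0.399 -0.007  0.042]
table z 0.001
knob 129 [0.5169 0.0085 0.0758] [ 0.506 -0.001  0.068] [0.53  0.023 0.08 ]
```

```bash
cat >> h.py <<'E'
def go(xyz,yaw):
    from workcell import sensors
    o=sensors.get_obs();R=Ro.from_euler('xyz',o['tcp_rot'],degrees=True);T=Ro.from_euler('xyz',[180,0,yaw],degrees=True)
    print(o['t'],o['ee_pos'],o['tcp_rot'],'delta',R.inv().apply(np.array(xyz)-o['ee_pos']).round(4),(R.inv()*T).as_rotvec().round(4))
E
python3 -c "
from h import *;go([.621,-.3215,.15],110.4)"
```

```text
0.1 [ 0.29809306 -0.60503616  0.23037459] [-1.79901393e+02  4.99443334e-03  2.62295671e+01] delta [ 0.415  -0.1115  0.0805] [-1.5000e-03 -1.2000e-03 -1.4691e+00]
```

{"op": "arm_command", "data": {
  "motion": [
    [0.415, -0.1115, 0.0805, -0.0015, -0.001, -1.469, 1],
    [0.415, -0.1115, 0.0805, -0.0015, -0.001, -1.469, 1],
    [0.415, -0.1115, 0.0805, -0.0015, -0.001, -1.469, 1],
    [0.415, -0.1115, 0.0805, -0.0015, -0.001, -1.469, 1],
    [0.415, -0.1115, 0.0805, -0.0015, -0.001, -1.469, 1],
    [0.415, -0.1115, 0.0805, -0.0015, -0.001, -1.469, 1],
    [0.415, -0.1115, 0.0805, -0.0015, -0.001, -1.469, 1],
    [0.415, -0.1115, 0.0805, -0.0015, -0.001, -1.469, 1],
    [0.415, -0.1115, 0.0805, -0.0015, -0.001, -1.469, 1],
    [0.415, -0.1115, 0.0805, -0.0015, -0.001, -1.469, 1],
    [0.415, -0.1115, 0.0805, -0.0015, -0.001, -1.469, 1],
    [0.415, -0.1115, 0.0805, -0.0015, -0.001, -1.469, 1]
  ]
}}

```text
t: 1.3
ee_pos: [0.6205, -0.3233, 0.1503]
tcp_rot: [-180.0, 0.1, 110.2]
ft_force: [-0.2, -0.6, 0.1]
opening: 0.0854
finger_force: 0.0
```

{"op": "arm_command", "data": {
  "motion": [
    [0, 0, 0, 0, 0, 0, 1],
    [0, 0, 0, 0, 0, 0, 1],
    [0, 0, 0, 0, 0, 0, 1]
  ]
}}

```text
t: 1.6
ee_pos: [0.621, -0.3228, 0.1511]
tcp_rot: [180.0, 0.1, 110.3]
ft_force: [-0.8, 0.8, -0.3]
opening: 0.0857
finger_force: 0.0
```

```bash
cat > w.py <<'E'
import sys
from workcell import sensors, viewer
from h import *
o=sensors.get_obs();s=viewer.snapshot('wrist');cv2.imwrite(f'pics/{sys.argv[1]}.png',s['pixels'][:,:,::-1])
z=float(sys.argv[2])
for col,lo,hi in(('blue',(105,120,40),(130,255,255)),('yellow',(20,150,60),(32,255,255))):
  for m,st,c in blobs(hsv(s,lo,hi),150):
    P=cloud(s,m,o);r=cv2.minAreaRect(plane(s,np.argwhere(m)[:,::-1],z,o)[:,:2].astype(np.float32))
    print(col,c.round(),st.tolist(),'plane',np.round(r[0],4),np.round(r[1],4),round(r[2],2),'cloud',np.median(P,0).round(4),P.min(0).round(3),P.max(0).round(3))
E
python3 w.py w1 .009; python3 -c "
from h import *;go([.621,-.3215,.003],110.4)"
```

```text
blue [281. 195.] [275, 144, 13, 102, 1306] plane [ 0.6209 -0.3206] [0.0126 0.1041] 19.93 cloud [ 0.619  -0.3167  0.0153] [ 0.597 -0.368  0.01 ] [ 0.643 -0.27   0.018]
blue [ 58. 318.] [0, 304, 116, 29, 570] plane [ 0.4301 -0.5458] [0.1289 0.0092] 5.66 cloud [ 0.4298 -0.5445  0.0094] [ 0.364 -0.554  0.006] [ 0.564 -0.331  0.211]
blue [487. 328.] [464, 321, 43, 17, 257] plane [ 0.9017 -0.3864] [0.0506 0.0211] 16.77 cloud [ 0.8746 -0.3722  0.0318] [ 0.675 -0.393  0.005] [ 0.925 -0.286  0.215]
blue [ 23. 337.] [0, 327, 47, 22, 270] plane [ 0.3942 -0.5866] [0.0093 0.0537] 83.15 cloud [ 0.3934 -0.5869  0.0088] [ 0.365 -0.592  0.005] [ 0.547 -0.337  0.219]
1.65 [ 0.62109671 -0.32257309  0.15113407] [1.79970775e+02 1.21700511e-01 1.10322300e+02] delta [0.0014 0.0002 0.1481] [ 0.0005  0.0021 -0.0014]
```

View pics/w1.png

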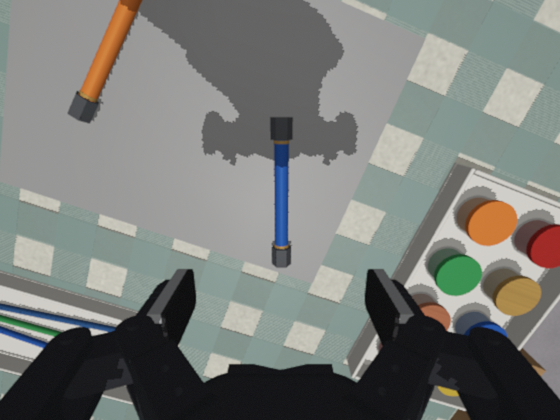

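The wrist view shows the pen upright in the image, centred at (281,195). The fingers straddle its line, so I'm descending and gripping.

{"op": "arm_command", "data": {
  "motion": [
    [0.002, 0, 0.05, 0, 0.002, -0.0014, 1],
    [0.002, 0, 0.1, 0, 0.002, -0.0014, 1],
    [0.002, 0, 0.13, 0, 0.002, -0.0014, 0.6],
    [0.002, 0, 0.147, 0, 0.002, -0.0014, 0.5],
    [0.002, 0, 0.147, 0, 0.002, -0.0014, 0.4],
    [0.002, 0, 0.147, 0, 0.002, -0.0014, 0],
    [0.002, 0, 0.147, 0, 0.002, -0.0014, 0],
    [0.002, 0, 0.147, 0, 0.002, -0.0014, 0],
    [0.002, 0, 0.147, 0, 0.002, -0.0014, 0],
    [0.002, 0, 0.147, 0, 0.002, -0.0014, 0]
  ],
  "force": 30
}}

```text
t: 2.65
ee_pos: [0.6226, -0.321, 0.0064]
tcp_rot: [179.8, 0.2, 110.5]
ft_force: [0.2, -1.1, 6.8]
opening: 0.0125
finger_force: 30.5
```

{"op": "arm_command", "data": {
  "motion": [
    [0, 0, 0, 0, 0, 0, 0],
    [0, 0, 0, 0, 0, 0, 0],
    [0, 0, 0, 0, 0, 0, 0]
  ]
}}

```text
t: 2.95
ee_pos: [0.6226, -0.321, 0.0064]
tcp_rot: [179.8, 0.2, 110.5]
ft_force: [-0.5, -0.1, 7.5]
opening: 0.0122
finger_force: 30.5
```

{"op": "arm_command", "data": {
  "motion": [
    [0, 0, -0.03, 0, 0, 0, 0],
    [0, 0, -0.07, 0, 0, 0, 0],
    [0, 0, -0.12, 0, 0, 0, 0],
    [0, 0, -0.15, 0, 0, 0, 0],
    [0, 0, -0.15, 0, 0, 0, 0],
    [0, 0, -0.15, 0, 0, 0, 0]
  ]
}}

```text
t: 3.55
ee_pos: [0.6206, -0.3206, 0.1546]
tcp_rot: [180.0, 0.0, 110.5]
ft_force: [-0.3, -0.1, -1.4]
opening: 0.0126
finger_force: 29.9
```

```bash
python3 w.py w2 .15;python3 -c "
from h import *;go([.52,.1405,.15],178.4)"
```

```text
blue [280. 264.] [267, 177, 27, 180, 4406] plane [ 0.6222 -0.3258] [0.0152 0.1135] 19.62 cloud [ 0.6166 -0.3115  0.1634] [ 0.596 -0.448  0.   ] [ 0.683 -0.269  0.181]
blue [ 63. 318.] [0, 303, 129, 31, 591] plane [ 0.512  -0.3974] [0.0742 0.0034] 5.68 cloud [ 0.4337 -0.5441  0.0092] [ 0.362 -0.553  0.005] [ 0.508 -0.535  0.012]
blue [481. 339.] [459, 322, 45, 36, 1190] plane [ 0.7523 -0.3245] [0.0236 0.028 ] 66.99 cloud [ 0.881  -0.3881  0.0322] [ 0.86  -0.411  0.014] [ 0.924 -0.368  0.034]
blue [ 48. 345.] [0, 325, 99, 40, 549] plane [ 0.5058 -0.421 ] [0.0048 0.06  ] 84.08 cloud [ 0.4214 -0.5894  0.0088] [ 0.364 -0.597  0.005] [ 0.566 -0.327  0.23 ]
3.6 [ 0.61979205 -0.32035381  0.15301352] [-1.79934868e+02 -7.08909098e-02  1.10472909e+02] delta [0.4666 0.0677 0.0035] [-3.0000e-04 -1.8000e-03 -1.1856e+00]
```

View pics/w2.png

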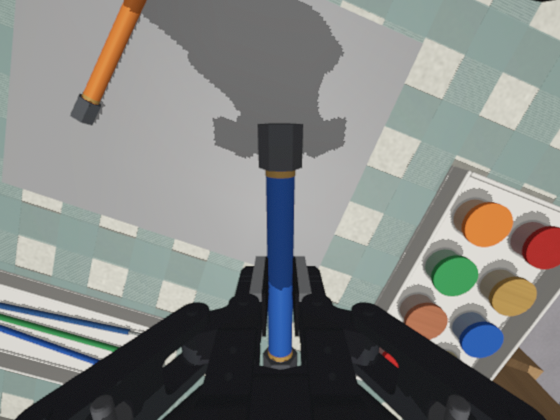

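The pen is held on the tool's centre line, with the barrel running from (280,177) to (280,357). Next I'm measuring its tilt and offset in the tool frame.

```bash
cat > pen.py <<'E'
from workcell import sensors, viewer
from h import *
o=sensors.get_obs();s=viewer.snapshot('wrist')
m=max([b for b in blobs(hsv(s,(105,120,40),(130,255,255)),1500)],key=lambda b:b[1][4])
M=s['mount'];v,u=np.nonzero(m[0]);z=s['range_z'][v,u]
P=(rays(s,np.c_[u,v])*z[:,None])@M[:3,:3].T+M[:3,3]
P=P[(z>0)&(abs(P[:,1])<.003)&(abs(P[:,0])<.07)]
for lo in np.arange(-.06,.06,.01):
    q=P[(P[:,0]>=lo)&(P[:,0]<lo+.01)]
    if len(q):print(round(lo,3),len(q),np.median(q,0).round(4))
k=np.polyfit(P[:,0],P[:,2],1);r=P[:,2]-np.polyval(k,P[:,0]);P=P[abs(r)<.003];k=np.polyfit(P[:,0],P[:,2],1)
print('x range',P[:,0].min(),P[:,0].max(),'slope dz/dx',k)
E
python3 pen.py
```

```text
-0.05 138 [-0.0442 -0.0001 -0.0092]
-0.04 164 [-0.0348 -0.0001 -0.0092]
-0.03 169 [-0.0247 -0.0001 -0.0093]
-0.02 173 [-0.0148 -0.0001 -0.0093]
-0.01 193 [-0.0047 -0.0001 -0.0092]
0.0 206 [ 0.0052  0.0001 -0.0092]
0.01 214 [ 0.0151  0.0001 -0.0094]
0.02 234 [ 0.0252  0.0001 -0.0095]
0.03 239 [ 0.0352 -0.0001 -0.0094]
0.04 268 [ 0.0451 -0.0001 -0.0095]
0.05 92 [ 0.0518 -0.0001 -0.0097]
x range -0.049795850155789384 0.05344140278544425 slope dz/dx [-0.00314137 -0.00931593]
```

{"op": "arm_command", "data": {
  "motion": [
    [0.466, 0.066, 0.015, 0, -0.0018, -1.186, 0],
    [0.466, 0.066, 0.015, 0, -0.0018, -1.186, 0],
    [0.466, 0.066, 0.015, 0, -0.0018, -1.186, 0],
    [0.466, 0.066, 0.015, 0, -0.0018, -1.186, 0],
    [0.466, 0.066, 0.015, 0, -0.0018, -1.186, 0],
    [0.466, 0.066, 0.015, 0, -0.0018, -1.186, 0],
    [0.466, 0.066, 0.015, 0, -0.0018, -1.186, 0],
    [0.466, 0.066, 0.015, 0, -0.0018, -1.186, 0],
    [0.466, 0.066, 0.015, 0, -0.0018, -1.186, 0],
    [0.466, 0.066, 0.015, 0, -0.0018, -1.186, 0],
    [0.466, 0.066, 0.015, 0, -0.0018, -1.186, 0],
    [0.466, 0.066, 0.015, 0, -0.0018, -1.186, 0]
  ]
}}

```text
t: 4.85
ee_pos: [0.5188, 0.1386, 0.1377]
tcp_rot: [-179.9, -0.0, 178.5]
ft_force: [0.5, -0.7, 0.0]
opening: 0.0126
finger_force: 29.8
```

{"op": "arm_command", "data": {
  "motion": [
    [0, 0, 0, 0, 0, 0, 0],
    [0, 0, 0, 0, 0, 0, 0],
    [0, 0, 0, 0, 0, 0, 0]
  ]
}}

```text
t: 5.15
ee_pos: [0.5199, 0.1379, 0.1388]
tcp_rot: [-180.0, 0.1, 178.3]
ft_force: [0.7, -0.5, -1.4]
opening: 0.0125
finger_force: 29.8
```

```bash
python3 w.py w3 .05;python3 pen.py|tail -1; python3 -c "
from h import *;go([.522,.1405,.075],178.4)"
```

```text
blue [280. 263.] [266, 177, 29, 180, 4528] plane [0.5749 0.1364] [0.0241 0.1785] 87.87 cloud [0.5092 0.1381 0.1476] [ 0.466  0.129 -0.   ] [0.651 0.152 0.167]
yellow [305. 170.] [295, 160, 19, 20, 282] plane [0.4805 0.158 ] [0.0143 0.0151] 89.16 cloud [0.4815 0.1593 0.05  ] [0.462 0.147 0.04 ] [0.488 0.165 0.146]
x range -0.0488047686485156 0.053825138708421524 slope dz/dx [-0.00277241 -0.00947241]
5.25 [0.51981299 0.13840523 0.13898104] [-1.79963251e+02  9.72687344e-02  1.78352304e+02] delta [-0.002   0.0022  0.064 ] [-0.0006  0.0017 -0.0008]
```

View pics/w3.png

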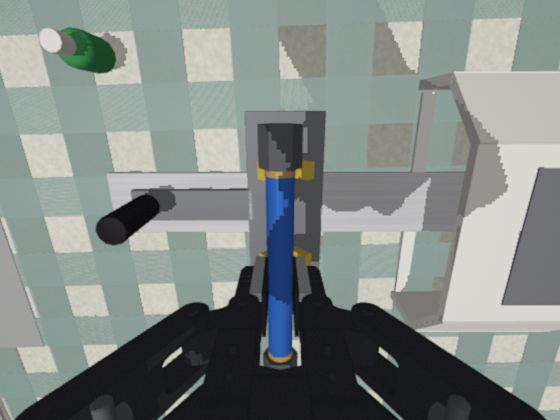

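The rests appear on both sides of the pen at (305,170) and (262,170), and the pen sits about 2 mm towards −y. I'm correcting that while lowering.

{"op": "arm_command", "data": {
  "motion": [
    [-0.002, 0.0024, 0.03, 0, 0.0017, -0.001, 0],
    [-0.002, 0.0024, 0.055, 0, 0.0017, -0.001, 0],
    [-0.002, 0.0024, 0.07, 0, 0.0017, -0.001, 0],
    [-0.002, 0.0024, 0.08, 0, 0.0017, -0.001, 0],
    [-0.002, 0.0024, 0.087, 0, 0.0017, -0.001, 0],
    [-0.002, 0.0024, 0.092, 0, 0.0017, -0.001, 0],
    [-0.002, 0.0024, 0.0935, 0, 0.0017, -0.001, 0],
    [-0.002, 0.0024, 0.0935, 0, 0.0017, -0.001, 0],
    [-0.002, 0.0024, 0.0935, 0, 0.0017, -0.001, 0]
  ]
}}

```text
t: 6.15
ee_pos: [0.5222, 0.1417, 0.0461]
tcp_rot: [-180.0, 0.1, 178.5]
ft_force: [0.4, 0.0, -0.7]
opening: 0.0125
finger_force: 29.8
```

```bash
python3 pen.py|tail -1; python3 -c "
from h import *;go([.522,.1408,.0435],178.4)
from workcell import sensors,viewer
print(sensors.get_obs()['ft_force'])
s=viewer.snapshot('side');cv2.imwrite('pics/s1.png',cv2.resize(s['pixels'][120:230,120:270,::-1],None,fx=4,fy=4,interpolation=cv2.INTER_CUBIC))
o=sensors.get_obs();s=viewer.snapshot('wrist')
for m,st,c in blobs(hsv(s,(18,130,50),(33,255,255)),20):
  P=cloud(s,m,o);print(c.round(),st.tolist(),np.median(P,0).round(4),np.percentile(P,2,axis=0).round(4),np.percentile(P,98,axis=0).round(4))"
```

```text
x range -0.04904588743992999 0.0536763344400638 slope dz/dx [-0.00340719 -0.00946574]
6.2 [0.52215889 0.14161856 0.04605083] [-1.79985074e+02  5.81195249e-02  1.78487120e+02] delta [ 0.0001 -0.0008  0.0026] [-0.0003  0.001   0.0015]
[-0.67058428 -0.11082437 -0.28766728]
[280. 174.] [266, 171, 29, 6, 139] [0.4662 0.1432 0.0552] [0.4652 0.1367 0.0521] [0.4675 0.1496 0.057 ]
[250. 198.] [236, 181, 30, 36, 898] [0.4792 0.1284 0.0492] [0.4732 0.1213 0.041 ] [0.4867 0.1349 0.0531]
[310. 198.] [295, 180, 33, 37, 986] [0.4799 0.1575 0.0488] [0.474  0.1504 0.0388] [0.4876 0.1653 0.0531]
[295. 331.] [293, 320, 7, 21, 50] [0.5322 0.1482 0.0757] [0.5253 0.1473 0.0427] [0.5671 0.151  0.0908]
[265. 334.] [260, 323, 8, 19, 51] [0.5639 0.1322 0.045 ] [0.5311 0.1293 0.0429] [0.5669 0.1349 0.0839]
[279. 358.] [268, 353, 24, 9, 75] [0.572  0.1397 0.0552] [0.5706 0.1336 0.0517] [0.5743 0.1463 0.0567]
```

View pics/s1.png

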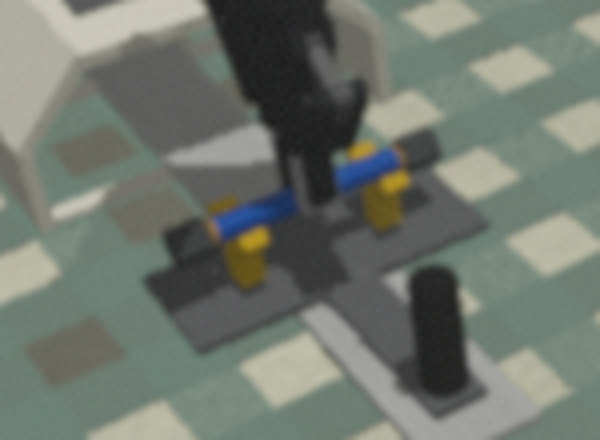

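The side crop shows the pen over both V-rests, with both caps outside them. The wrist numbers agree to within 2 mm, so I'm lowering the last 2 mm and releasing.

{"op": "arm_command", "data": {
  "motion": [
    [0, 0, 0.001, 0, 0, 0, 0],
    [0, 0, 0.002, 0, 0, 0, 0],
    [0, 0, 0.002, 0, 0, 0, 0],
    [0, 0, 0.002, 0, 0, 0, 0.25],
    [0, 0, 0.002, 0, 0, 0, 0.35],
    [0, 0, 0.002, 0, 0, 0, 0.5],
    [0, 0, 0.002, 0, 0, 0, 0.5],
    [0, 0, 0.002, 0, 0, 0, 0.5],
    [0, 0, 0.002, 0, 0, 0, 0.5],
    [0, 0, 0.002, 0, 0, 0, 0.5]
  ]
}}

```text
t: 7.3
ee_pos: [0.5218, 0.1415, 0.0435]
tcp_rot: [-180.0, -0.0, 178.5]
ft_force: [0.1, 0.9, -0.7]
opening: 0.0431
finger_force: 0.0
```

{"op": "arm_command", "data": {
  "motion": [
    [0, 0, -0.02, 0, 0, 0, 0.5],
    [0, 0, -0.05, 0, 0, 0, 0.5],
    [0, 0, -0.09, 0, 0, 0, 0.5],
    [0, 0, -0.12, 0, 0, 0, 0.5],
    [0, 0, -0.12, 0, 0, 0, 0.5],
    [0, 0, -0.12, 0, 0, 0, 0.5]
  ]
}}

```text
t: 7.9
ee_pos: [0.522, 0.1414, 0.1639]
tcp_rot: [-180.0, 0.1, 178.5]
ft_force: [0.5, 0.2, -1.6]
opening: 0.0428
finger_force: 0.0
```

```bash
python3 w.py w4 .046; python3 -c "
from h import *;go([.517,.0105,.15],178.4)"
```

```text
blue [281. 201.] [273, 149, 17, 109, 1586] plane [0.5211 0.1423] [0.0139 0.1038] 88.41 cloud [0.5143 0.1425 0.052 ] [0.468 0.135 0.012] [0.57  0.152 0.055]
yellow [264. 162.] [256, 153, 17, 18, 271] plane [0.4797 0.1285] [0.0141 0.015 ] 87.93 cloud [0.4794 0.1288 0.0493] [0.473 0.121 0.035] [0.486 0.136 0.055]
yellow [298. 162.] [290, 153, 17, 18, 283] plane [0.4805 0.1584] [0.0141 0.015 ] 89.03 cloud [0.4803 0.158  0.0494] [0.474 0.151 0.036] [0.488 0.165 0.054]
yellow [265. 245.] [258, 235, 15, 20, 229] plane [0.5593 0.1259] [0.0135 0.0201] 87.93 cloud [0.558  0.1268 0.0489] [0.553 0.119 0.037] [0.566 0.133 0.054]
yellow [296. 245.] [289, 235, 16, 20, 242] plane [0.5602 0.1562] [0.0144 0.02  ] 88.42 cloud [0.5587 0.1555 0.0487] [0.554 0.149 0.036] [0.568 0.163 0.054]
7.95 [0.5212892  0.14099124 0.16286646] [-1.79924863e+02 -5.62365544e-02  1.78474097e+02] delta [ 0.0008 -0.1305  0.013 ] [-0.0013 -0.001   0.0013]
```

View pics/w4.png

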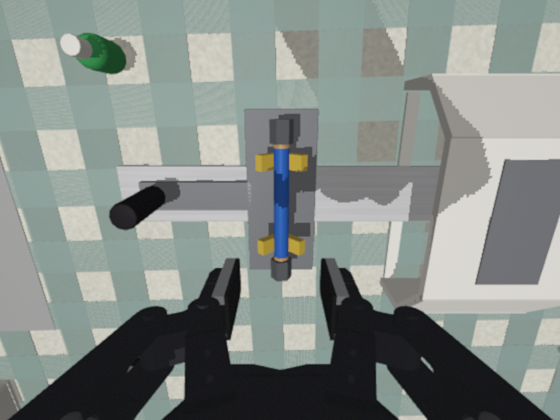

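The pen sits in both rests: its top is at z ≈ 0.053, it is centred at (0.521,0.142), and it lines up with the rests at (264/298,162) and (265/296,245). The next move is to the knob, to grip it.

{"op": "arm_command", "data": {
  "motion": [
    [0.0012, -0.045, 0, 0, 0, 0, 0.8],
    [0.0012, -0.09, 0, 0, 0, 0, 0.8],
    [0.0012, -0.129, 0, 0, 0, 0, 0.8],
    [0.0012, -0.129, 0, -0.001, -0.001, 0.001, 0.8],
    [0.0012, -0.129, 0, -0.001, -0.001, 0.001, 0.8],
    [0.0012, -0.129, 0.03, -0.001, -0.001, 0.001, 0.8],
    [0.0012, -0.129, 0.06, -0.001, -0.001, 0.001, 0.8],
    [0.0012, -0.129, 0.09, -0.001, -0.001, 0.001, 0.8],
    [0.0012, -0.129, 0.11, -0.001, -0.001, 0.001, 0.8],
    [0.0012, -0.129, 0.116, -0.001, -0.001, 0.001, 0.8],
    [0.0012, -0.129, 0.116, -0.001, -0.001, 0.001, 0.8]
  ]
}}

```text
t: 9.05
ee_pos: [0.5165, 0.0142, 0.0468]
tcp_rot: [179.9, -0.1, 178.6]
ft_force: [0.0, -0.2, -0.3]
opening: 0.068
finger_force: 0.0
```

{"op": "arm_command", "data": {
  "motion": [
    [0, 0, 0, 0, 0, 0, 0.6],
    [0, 0, 0, 0, 0, 0, 0.5],
    [0, 0, 0, 0, 0, 0, 0.4],
    [0, 0, 0, 0, 0, 0, 0.35],
    [0, 0, 0, 0, 0, 0, 0.3],
    [0, 0, 0, 0, 0, 0, 0.2],
    [0, 0, 0, 0, 0, 0, 0.2],
    [0, 0, 0, 0, 0, 0, 0.2]
  ],
  "force": 20
}}

```text
t: 9.85
ee_pos: [0.5174, 0.0124, 0.048]
tcp_rot: [180.0, 0.1, 178.4]
ft_force: [-1.9, -0.8, 5.9]
opening: 0.0232
finger_force: 20.0
```

{"op": "arm_command", "data": {
  "motion": [
    [0, 0.001, 0, 0, 0, 0, 0.2],
    [0, 0.003, 0, 0, 0, 0, 0.2],
    [0, 0.006, 0, 0, 0, 0, 0.2],
    [0, 0.011, 0, 0, 0, 0, 0.2],
    [0, 0.017, 0, 0, 0, 0, 0.2],
    [0, 0.024, 0, 0, 0, 0, 0.2],
    [0, 0.031, 0, 0, 0, 0, 0.2],
    [0, 0.037, 0, 0, 0, 0, 0.2],
    [0, 0.042, 0, 0, 0, 0, 0.2],
    [0, 0.045, 0, 0, 0, 0, 0.2],
    [0, 0.047, 0, 0, 0, 0, 0.2],
    [0, 0.048, 0, 0, 0, 0, 0.2]
  ]
}}

```text
t: 11.05
ee_pos: [0.5187, 0.0605, 0.048]
tcp_rot: [-180.0, 0.1, 178.4]
ft_force: [-1.1, -1.4, 6.5]
opening: 0.0235
finger_force: 20.1
```

```bash
python3 - <<'E'
from workcell import sensors,viewer
from h import *
o=sensors.get_obs();print(o['ee_pos'],o['tcp_rot'],o['ft_force'],o['ft_torque'])
s=viewer.snapshot('wrist')
for n,lo,hi in(('b',(105,120,40),(130,255,255)),('y',(18,130,50),(33,255,255))):
 for m,st,c in blobs(hsv(s,lo,hi),60):
  r=cv2.minAreaRect(plane(s,np.argwhere(m)[:,::-1],.048,o)[:,:2].astype(np.float32));P=cloud(s,m,o)
  print(n,c.round(),st[4],np.round(r[0],4),np.round(r[1],4),round(r[2],2),np.median(P,0).round(4))
s=viewer.snapshot('side');cv2.imwrite('pics/s2.png',cv2.resize(s['pixels'][90:220,90:260,::-1],None,fx=4,fy=4,interpolation=cv2.INTER_CUBIC))
E
```

```text
[0.51870911 0.06048545 0.04795297] [-1.79995727e+02  7.78563897e-02  1.78435936e+02] [-1.10177251 -1.37929647  6.54830297] [-0.24862613  0.26027878  0.01132703]
b [519. 260.] 5653 [0.5224 0.1888] [0.0181 0.1071] 88.39 [0.5127 0.1861 0.0513]
y [542. 173.] 151 [0.4682 0.1897] [0.0169 0.0023] 82.18 [0.4675 0.1869 0.0511]
y [501. 193.] 1346 [0.4787 0.1707] [0.0199 0.0216] 88.23 [0.479  0.1797 0.0446]
y [557. 204.] 98 [0.4831 0.2002] [0.0125 0.0029] 14.98 [0.4851 0.202  0.0469]
y [474. 316.] 1473 [0.5576 0.1744] [0.0587 0.0228] 26.6 [0.556  0.1818 0.0388]
y [528. 331.] 585 [0.5621 0.2044] [0.014  0.0229] 88.56 [0.56   0.2034 0.0491]
```

View pics/s2.png

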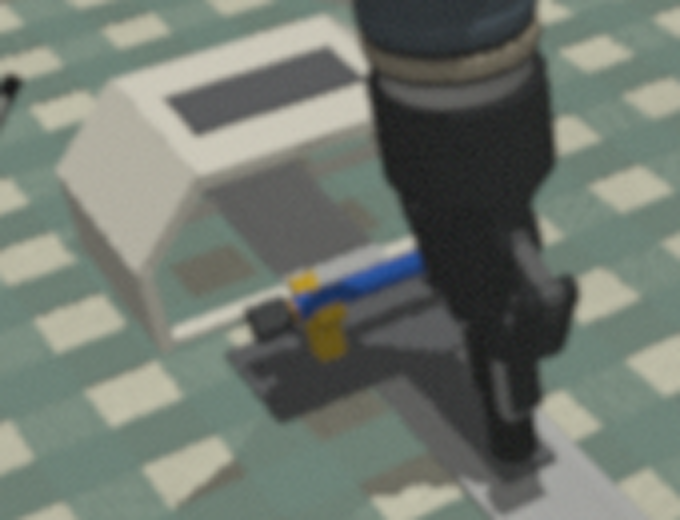

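The pen rides in the rests (side crop, pen at (340,290)) and the sled has moved 48 mm. I'll keep sliding.

{"op": "arm_command", "data": {
  "motion": [
    [0, 0.001, 0, 0, 0, 0, 0.2],
    [0, 0.004, 0, 0, 0, 0, 0.2],
    [0, 0.009, 0, 0, 0, 0, 0.2],
    [0, 0.017, 0, 0, 0, 0, 0.2],
    [0, 0.027, 0, 0, 0, 0, 0.2],
    [0, 0.038, 0, 0, 0, 0, 0.2],
    [0, 0.049, 0, 0, 0, 0, 0.2],
    [0, 0.06, 0, 0, 0, 0, 0.2],
    [0, 0.07, 0, 0, 0, 0, 0.2],
    [0, 0.078, 0, 0, 0, 0, 0.2],
    [0, 0.083, 0, 0, 0, 0, 0.2],
    [0, 0.086, 0, 0, 0, 0, 0.2]
  ]
}}

```text
t: 12.35
ee_pos: [0.5211, 0.1469, 0.048]
tcp_rot: [180.0, 0.1, 178.4]
ft_force: [-0.9, -1.2, 6.8]
opening: 0.0234
finger_force: 20.1
```

{"op": "arm_command", "data": {
  "motion": [
    [0, 0.001, 0, 0, 0, 0, 0.2],
    [0, 0.003, 0, 0, 0, 0, 0.2],
    [0, 0.005, 0, 0, 0, 0, 0.2],
    [0, 0.007, 0, 0, 0, 0, 0.2],
    [0, 0.009, 0, 0, 0, 0, 0.2],
    [0, 0.011, 0, 0, 0, 0, 0.2],
    [0, 0.013, 0, 0, 0, 0, 0.2],
    [0, 0.015, 0, 0, 0, 0, 0.2],
    [0, 0.017, 0, 0, 0, 0, 0.2],
    [0, 0.019, 0, 0, 0, 0, 0.2],
    [0, 0.02, 0, 0, 0, 0, 0.2],
    [0, 0.021, 0, 0, 0, 0, 0.2]
  ]
}}

```text
t: 13.55
ee_pos: [0.5216, 0.1674, 0.0479]
tcp_rot: [180.0, 0.1, 178.4]
ft_force: [-1.0, -1.0, 6.4]
opening: 0.0231
finger_force: 20.1
```

{"op": "arm_command", "data": {
  "motion": [
    [0, 0.001, 0, 0, 0, 0, 0.2],
    [0, 0.002, 0, 0, 0, 0, 0.2],
    [0, 0.003, 0, 0, 0, 0, 0.2],
    [0, 0.004, 0, 0, 0, 0, 0.2],
    [0, 0.005, 0, 0, 0, 0, 0.2],
    [0, 0.006, 0, 0, 0, 0, 0.2],
    [0, 0.007, 0, 0, 0, 0, 0.2],
    [0, 0.008, 0, 0, 0, 0, 0.2],
    [0, 0.009, 0, 0, 0, 0, 0.2],
    [0, 0.01, 0, 0, 0, 0, 0.2]
  ]
}}

```text
t: 14.55
ee_pos: [0.5219, 0.1773, 0.048]
tcp_rot: [180.0, 0.1, 178.4]
ft_force: [-0.9, -1.7, 6.5]
opening: 0.0233
finger_force: 20.1
```

{"op": "arm_command", "data": {
  "motion": [
    [0, 0.001, 0, 0, 0, 0, 0.2],
    [0, 0.002, 0, 0, 0, 0, 0.2],
    [0, 0.003, 0, 0, 0, 0, 0.2],
    [0, 0.004, 0, 0, 0, 0, 0.2],
    [0, 0.005, 0, 0, 0, 0, 0.2],
    [0, 0.006, 0, 0, 0, 0, 0.2]
  ]
}}

```text
t: 15.15
ee_pos: [0.522, 0.1833, 0.0479]
tcp_rot: [180.0, 0.1, 178.4]
ft_force: [-1.3, -0.9, 4.1]
opening: 0.0229
finger_force: 20.1
```

{"op": "arm_command", "data": {
  "motion": [
    [0, 0.001, 0, 0, 0, 0, 0.2],
    [0, 0.002, 0, 0, 0, 0, 0.2],
    [0, 0.003, 0, 0, 0, 0, 0.2],
    [0, 0.004, 0, 0, 0, 0, 0.2],
    [0, 0.005, 0, 0, 0, 0, 0.2],
    [0, 0.006, 0, 0, 0, 0, 0.2]
  ]
}}

```text
t: 15.75
ee_pos: [0.5222, 0.1893, 0.048]
tcp_rot: [180.0, 0.1, 178.4]
ft_force: [-1.0, -2.3, 5.9]
opening: 0.0232
finger_force: 20.1
```

{"op": "arm_command", "data": {
  "motion": [
    [0, 0.001, 0, 0, 0, 0, 0.2],
    [0, 0.002, 0, 0, 0, 0, 0.2],
    [0, 0.003, 0, 0, 0, 0, 0.2],
    [0, 0.004, 0, 0, 0, 0, 0.2]
  ]
}}

```text
t: 16.15
ee_pos: [0.5223, 0.1933, 0.048]
tcp_rot: [180.0, 0.1, 178.4]
ft_force: [-1.0, -1.9, 5.3]
opening: 0.0237
finger_force: 20.1
```

{"op": "arm_command", "data": {
  "motion": [
    [0, 0.001, 0, 0, 0, 0, 0.2],
    [0, 0.002, 0, 0, 0, 0, 0.2],
    [0, 0.003, 0, 0, 0, 0, 0.2],
    [0, 0.004, 0, 0, 0, 0, 0.2]
  ]
}}

```text
t: 16.55
ee_pos: [0.5224, 0.1938, 0.0479]
tcp_rot: [-179.6, -0.0, 178.3]
ft_force: [-1.8, -10.8, 13.1]
opening: 0.0234
finger_force: 21.2
```

{"op": "arm_command", "data": {
  "motion": [
    [0, 0.001, 0, 0, 0, 0, 0.2],
    [0, 0.002, 0, 0, 0, 0, 0.2],
    [0, 0.003, 0, 0, 0, 0, 0.2],
    [0, 0.004, 0, 0, 0, 0, 0.2]
  ]
}}

```text
t: 16.95
ee_pos: [0.5224, 0.1938, 0.0477]
tcp_rot: [-179.2, -0.1, 178.2]
ft_force: [-3.8, -17.4, 17.2]
opening: 0.0233
finger_force: 23.2
```

The sled hit its stop at y ≈ 0.194, with force rising to 17 N. I'm relieving the push, letting go and lifting.

{"op": "arm_command", "data": {
  "motion": [
    [0, -0.004, 0, 0, 0, 0, 0.2],
    [0, -0.0075, 0, 0, 0, 0, 0.2],
    [0, -0.0075, 0, 0, 0, 0, 0.35],
    [0, -0.0075, 0, 0, 0, 0, 0.5],
    [0, -0.0075, 0, 0, 0, 0, 0.6],
    [0, -0.0075, 0, 0, 0, 0, 0.6],
    [0, -0.0075, 0, 0, 0, 0, 0.6],
    [0, -0.0075, 0, 0, 0, 0, 0.6]
  ]
}}

```text
t: 17.75
ee_pos: [0.5221, 0.1941, 0.0476]
tcp_rot: [180.0, 0.0, 178.4]
ft_force: [0.2, 0.6, -0.1]
opening: 0.0513
finger_force: 0.0
```

{"op": "arm_command", "data": {
  "motion": [
    [0, 0, -0.02, 0, 0, 0, 0.6],
    [0, 0, -0.05, 0, 0, 0, 0.6],
    [0, 0, -0.09, 0, 0, 0, 0.6],
    [0, -0.04, -0.12, 0, 0, 0, 0.6],
    [0, -0.08, -0.15, 0, 0, 0, 0.6],
    [0, -0.12, -0.15, 0, 0, 0, 0.6],
    [0, -0.12, -0.15, 0, 0, 0, 0.6],
    [0, -0.12, -0.15, 0, 0, 0, 0.6]
  ]
}}

```text
t: 18.55
ee_pos: [0.5187, 0.0728, 0.1976]
tcp_rot: [180.0, 0.1, 178.3]
ft_force: [-0.2, 1.1, 0.1]
opening: 0.051
finger_force: 0.0
```

```bash
python3 - <<'E'
from workcell import sensors,viewer
from h import *
o=sensors.get_obs();print(o['t'],o['ee_pos'],o['ft_force'])
s=viewer.snapshot('side');cv2.imwrite('pics/s3.png',cv2.resize(s['pixels'][70:220,90:260,::-1],None,fx=4,fy=4,interpolation=cv2.INTER_CUBIC)[:600])
for n,lo,hi in(('b',(105,120,40),(130,255,255)),('y',(18,130,50),(33,255,255))):
 for m,st,c in blobs(hsv(s,lo,hi),12):
  P=cloud(s,m);q=np.median(P,0)
  if q[1]>.1:print(n,c.round(),st[4],q.round(4),np.percentile(P,3,axis=0).round(3),np.percentile(P,97,axis=0).round(3))
s=viewer.snapshot('wrist')
P=cloud(s,np.ones((420,560),bool),o);Q=P[(P[:,2]>.07)&(P[:,2]<.085)&(abs(P[:,0]-.52)<.03)&(abs(P[:,1]-.19)<.04)];print('knob',len(Q),Q.mean(0),Q.min(0),Q.max(0))
E
```

```text
18.55 [0.51867432 0.07284197 0.19760337] [-0.17665998  1.06524046  0.05934537]
b [162. 132.] 64 [0.5267 0.3169 0.0474] [0.499 0.313 0.043] [0.558 0.32  0.05 ]
y [178. 133.] 79 [0.5644 0.3138 0.0285] [0.559 0.301 0.015] [0.572 0.323 0.05 ]
y [147. 145.] 83 [0.4848 0.3165 0.0286] [0.48  0.301 0.014] [0.493 0.327 0.051]
knob 557 [0.52166488 0.18975076 0.07730117] [0.51065724 0.1791229  0.07014372] [0.53415013 0.20262301 0.0797416 ]
```

View pics/s3.png

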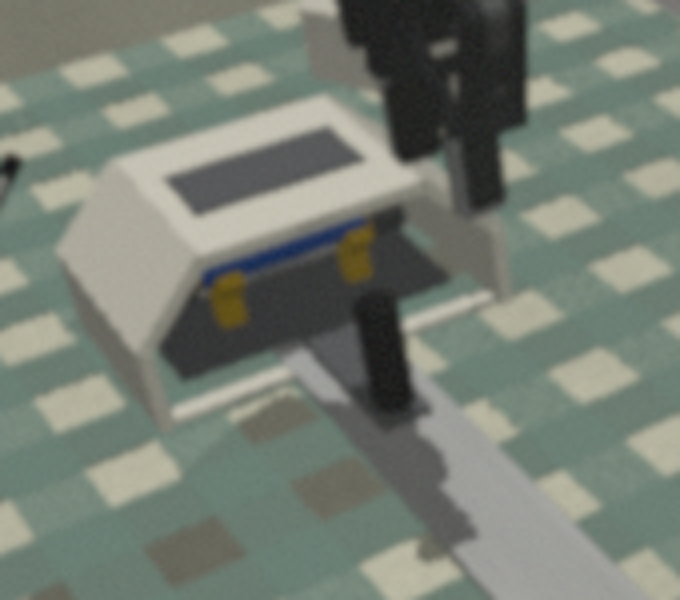

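The pen lies level across both rests under the lamp, at (285,250) in the crop. The sled is on its stop and the arm is clear, so I'm handing in.

```bash
python3 -c "
from workcell import ctrl;print(ctrl.job_done())"
```

```text
the job is handed in; nothing more can be done
None
```

I laid the blue pen level in both rests, let go of it, and slid the sled in to its stop under the lamp with the pen still in place; the job is handed in, but no verdict came back.

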